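# Sweep the gluing board clear and give the leaning spray can a press

## Task

Get the grey gluing board ready: take the scraper block from its rubber mat and sweep the three wooden offcuts along the board into the steel tray at its end with it (not with the fingers), then stand the scraper back fully on its mat, upright and in line with the mat. Only after that, press the white cap of the leaning spray can gently all the way down and let it spring back up, without knocking the lamp that hangs over it. Leave the sandpaper roll, the cup and the glue bottle as they stand.

Things in the scene. Friction and masses are not known exactly. Their poses are not given: they have to be found in the camera images.
- board: fixed grey board, 160 mm (its x) by 250 mm (its y), flat top 60 mm above the bench; origin at the middle of its underside, z up. At its -y end an open steel tray is attached, as wide as the board, which catches what is swept over that end
- tray_floor (a point): middle of the tray's floor (4 mm above the bench), axes as the board's; it lies 175 mm from the board's origin along -y. The tray is 174 mm (x) by 97 mm (y) inside, with thin walls 45 mm high above the bench on three sides; its fourth side is the board's end face
- offcut1: loose wooden offcut, 60 by 16 by 10 mm, 14 g, lying on the board; origin at the middle of its underside, x along its length
- offcut2: loose wooden offcut, the same size as the first; origin at the middle of its underside, x along its length
- offcut3: loose wooden offcut, the same size as the first; origin at the middle of its underside, x along its length
- mat: fixed flat black rubber mat, 190 mm (its x) by 90 mm (its y), 4 mm thick; origin at the middle of its underside. The scraper's place
- scraper: loose wooden scraper block with a steel sole, standing on the mat, 0.25 kg: base 140 mm (its x) by 34 mm (its y) by 22 mm high; on the base a grip ridge 100 mm (x) by 24 mm (y) that rises from 22 to 62 mm; origin at the middle of its underside, z up. Grip the ridge across its 24 mm; the long 140 mm side faces push the offcuts
- stand: fixed steel cradle that holds an aluminium spray can (66 mm across) leaning 35 degrees from vertical, its top towards the stand's -x. Origin on the bench straight below the middle of the can's cap top; the base plate runs from 15 to 215 mm along +x and is 150 mm wide; a 14 mm post at x 190, y 60 mm carries the lamp
- cap_top (a point): middle of the top face of the spray can's white sprung cap (36 mm across, 24 mm high), 215 mm above the bench; its z axis points out of the can along the can's axis, 35 degrees from vertical, and the cap is pressed along -z
- cap (a joint): how far the cap is pressed, m: 0 up, 0.008 fully down; the spring needs about 1.4 N to start and 5 N when fully down
- lamp: fixed lamp bar over the cap, 40 mm (x) by 140 mm (y) by 18 mm high, too low for a gripper that comes straight down on the cap; origin at the middle of its underside, 122 mm above the cap's top and 25 mm from it along the stand's +x; an arm leads from its +y end to the post
- roll: bystander: upright brown roll of sandpaper, 90 mm across, 110 mm high; origin at the middle of its underside
- cup: bystander: white cup, 74 mm across, 90 mm high; origin at the middle of its underside
- glue: bystander: white glue bottle, 64 mm across, 150 mm high; origin at the middle of its underside

How it is judged:
On the way, in this order (a step that is already met when the one before it is completed fails the run):
1. all three offcuts lie in the tray (x of offcut1 in the frame of tray_floor between -0.0885 and 0.0885 m and y of offcut1 in the frame of tray_floor between -0.0515 and 0.0515 m and z of each of offcut1, offcut2, offcut3 in the frame of tray_floor below 0.04 m and x of offcut2 in the frame of tray_floor between -0.0885 and 0.0885 m and y of offcut2 in the frame of tray_floor between -0.0515 and 0.0515 m and x of offcut3 in the frame of tray_floor between -0.0885 and 0.0885 m and y of offcut3 in the frame of tray_floor between -0.0515 and 0.0515 m), for 0.2 s.
2. the scraper stands on its mat again, in line with it and released (x of scraper in the frame of mat between -0.025 and 0.025 m and y of scraper in the frame of mat between -0.028 and 0.028 m and angle between the x axis of scraper and the x axis of mat, either way round below 0.2 rad and angle between scraper's own z axis and vertical below 0.08 rad and z of scraper in the frame of mat below 0.008 m and linear speed of scraper below 0.02 m/s and contact force between the fingers and scraper below 0.1 N), for 0.2 s.
3. the cap is pressed down (at least 6 of its 8 mm) (value of joint cap above 0.006 m), for 0.05 s.
At the end, for the whole second after the job is handed in: All offcuts lie in the tray (between its walls, under 40 mm above it); the scraper stands released on its mat (middle within 25 mm along, 28 mm across, in line within 0.2 rad, upright within 0.08 rad); the cap is back up within 2 mm (all of step 1 and all of step 2 and value of joint cap below 0.002 m); the robot touches nothing.
It fails at once if the cap is pressed while an offcut is not yet in the tray or the scraper is away from its mat (value of joint cap above 0.004 m and not ((x of offcut1 in the frame of tray_floor between -0.0885 and 0.0885 m and y of offcut1 in the frame of tray_floor between -0.0515 and 0.0515 m and z of offcut1 in the frame of tray_floor below 0.04 m) and (x of offcut2 in the frame of tray_floor between -0.0885 and 0.0885 m and y of offcut2 in the frame of tray_floor between -0.0515 and 0.0515 m and z of offcut2 in the frame of tray_floor below 0.04 m) and (x of offcut3 in the frame of tray_floor between -0.0885 and 0.0885 m and y of offcut3 in the frame of tray_floor between -0.0515 and 0.0515 m and z of offcut3 in the frame of tray_floor below 0.04 m) and (x of scraper in the frame of mat between -0.025 and 0.025 m and y of scraper in the frame of mat between -0.028 and 0.028 m and angle between the x axis of scraper and the x axis of mat, either way round below 0.2 rad))).
It fails at once if the fingers push an offcut (over 1 N) (contact force between the fingers and offcut1 above 1 N or contact force between the fingers and offcut2 above 1 N or contact force between the fingers and offcut3 above 1 N).
It fails at once if the lamp is knocked (over 5 N) (contact force between anything else and lamp above 5 N).
It fails at once if the can or its cradle is rammed (over 40 N) (contact force between anything else and stand above 40 N).
It fails at once if a bystander is moved by over 30 mm or tipped (distance of any of roll, cup, glue from where it was at the start of the episode above 0.03 m or angle between any of roll, cup, glue's own z axis and vertical above 0.3 rad).
It also fails if it takes over 67 s, if anything falls off the work surface, if the arm or the gripper's body presses on something with over 40 N, if the wrist force passes 120 N, or if a joint passes its speed limit or range.

## Robot

A 7-joint arm with a two-finger parallel gripper is mounted at the origin on the work surface. World frame = base frame: x ahead of the robot, y to its left, z up, the work surface at z = 0. Lengths are in m, angles in rad, forces in N, time in s.
With the tool pointing down it reaches from about 0.4 to 0.85 m from the base axis. Payload 10.4 kg.
Tool frame: the origin (TCP) lies at the very end of the fingers, on their centre line; the grasp point (between the pads) lies 19 mm behind it; z points along the fingers, y is the line along which they close (so a half turn about z gives the same grasp; the last joint's range is limited). The gripper opens to 87 mm and grips with 3 to 60 N. Pads are 19 mm wide; open, the fingers measure 117 mm over their backs; the gripper's body (75 mm by 190 mm) begins 51 mm behind the grasp point.
Start: joints at [1.254, 0.332, -0.065, 1.46, 0.022, 1.35, -0.088], TCP at [0.181, -0.598, 0.223] pointing down, gripper open.
Joint ranges: [-2.6, 2.6], [-0.5, 2.12], [-1.47, 1.34], [0.16, 2.42], [-1.27, 4.41], [0.06, 2.06], [-2.6, 2.6]. Speed limits (rad/s): [2.22, 2.22, 2.79, 2.79, 3.14, 3.14, 3.14].

## Interface

Orientations are given as a unit quaternion [x, y, z, w].
In Python, from bench import status, camera, order gives the robot as it stands.
- The arm moves only by the tool jog_arm, never from a script. Its argument "plan" is a list of rows, each a list of 7 numbers: the turn, a rotation vector about the tool's x, y, z in rad, then the shift along the tool's x, y, z in mm, then the opening, from -1 (shut) to 1 (fully open). A call has 1 to 12 rows; each row is the pose to reach, as a shift and turn from the pose commanded when the call began, along the tool's axes at that moment; what a row does not reach only later rows make up. A row lasts 1/10 s, in which the tool goes at most 50 mm and 8.59 degrees, less where a joint would pass 70% of its speed; a pose out of reach is approached as far as the arm can. A call with a gripper value outside its range is refused whole. The fingers move at their own pace and stop on an object; "squeeze" is the grip in N (left out, the last holds). Time passes only in rows, so rows that repeat a pose let the fingers close. It gives the time, the measured TCP pose, the force, the opening and the grip force at its end, in the units of the state.
- status.read_state(): the state, without advancing time (a new reading comes with each control period).
- camera(name): name is "scene" or "top"; returns a dict with "image" (420x560x3 uint8, red, green, blue), "z_map" (420x560 float32, m along the optical axis (not along the pixel's ray), 0 where there is no reading), "fx", "fy", "cx", "cy" (pixels), "k1" (the pictures are not rectified: a ray, as slopes to the right and down, at radius r is drawn at 1 + k1 r^2 times it, then the intrinsics apply), "world_from_camera" (4x4, takes a point from camera to world coordinates). Camera axes: x right, y down, z forward; pixel columns grow to the right and rows downward; lengths in m; the calibration is good to about 2 mm. A picture is of the moment at which its call begins.
- order.close_job(): hands the job in; it is judged then, once.
The state is a dict: "time": time; "joint_positions": joint angles; "joint_vel": joint speeds; "joint_torque": joint torques, N m; "ee_pos": TCP position; "eef_rot": TCP orientation; "ft_force": force on the tool from outside, world axes, zero at the start; "torque": the same for the moment, N m; "width": finger opening in m; "grip_force": force on a finger pad.
Only numpy, scipy, OpenCV 4.12 (cv2) and the standard library are available. Lean on these libraries where they do the work, as an engineer would, in place of code of your own. Each camera call takes 0.05 s, during which the arm holds its last target. There are 200 camera calls.

## Working session

There is one attempt and no reset: what is moved stays moved. The work goes in short steps, Python scripts to look and compute and a tool call to move; the robot and the scene stay as the last step left them, time stands still between calls to the robot, and variables do not carry over. Pictures are saved under pics/ and viewed, at most 10 in all, crops included, and the job is handed in when it is done.

Besides the shell and the picture viewer there is one more tool, called after "Emit:" in YAML: its name, and indented under it one key for each argument. jog_arm: Moves the arm, as the interface text tells. Its arguments: {"type":"object","properties":{"plan":{"type":"array"},"squeeze":{"type":"number"}},"required":["plan"]}

```bash
mkdir -p pics; ls; python3 - <<'E'
from bench import status, camera
import cv2, numpy as np
s=status.read_state(); print(s)
for n in("scene","top"):
    c=camera(n); cv2.imwrite(f"pics/{n}0.png",c["image"][:,:,::-1]); np.save(f"{n}0.npy",c,allow_pickle=True)
    print(n,c["fx"],c["fy"],c["cx"],c["cy"],c["k1"],np.round(c["world_from_camera"],3).tolist())
E
```

```text
pics
{'time': 0.0, 'joint_positions': array([ 1.254399  ,  0.33286978, -0.06473008,  1.46097549,  0.02161357,
        1.34990241, -0.08850607]), 'joint_vel': array([ 1.28786538e-03,  8.69568826e-05,  4.34325984e-04, -3.53007492e-04,
       -2.51534432e-04, -1.41359223e-03,  1.27777883e-03]), 'joint_torque': array([-3.41864379e-04, -6.23252892e+01,  2.42485700e-02, -3.89900708e+01,
       -6.13303226e-02,  3.97319219e-02,  1.36271779e-04]), 'ee_pos': array([ 0.18088183, -0.59782984,  0.22173902]), 'eef_rot': array([ 9.89226073e-01,  1.46394143e-01, -1.42581589e-04, -7.15279763e-04]), 'ft_force': array([ 0.1262828 , -0.13550291,  1.00274008]), 'torque': array([-0.02215619,  0.00889706,  0.00052377]), 'grip_force': 0.0, 'width': 0.08694839684772525}
scene 474.5107958913657 474.5107958913657 278.8498790236106 217.76426564546165 -0.005304032048531756 [[-0.834, 0.389, -0.391, 0.97], [0.552, 0.564, -0.614, 0.63], [-0.018, -0.728, -0.685, 0.902], [0.0, 0.0, 0.0, 1.0]]
top 416.8185329876852 416.8185329876852 279.1552633442775 208.7581725031701 -0.12601137246451272 [[-0.014, -0.994, 0.109, 0.444], [-1.0, 0.015, 0.002, 0.003], [-0.004, -0.109, -0.994, 1.375], [0.0, 0.0, 0.0, 1.0]]
```

View pics/top0.png

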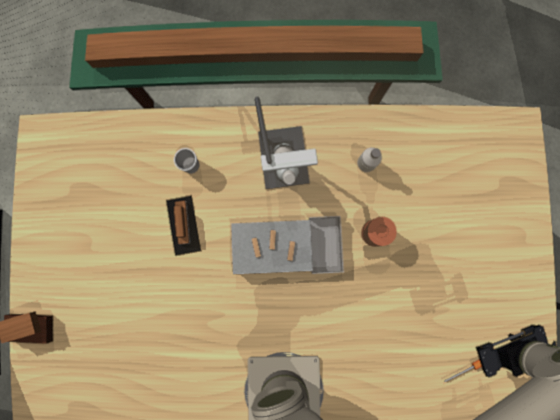

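View pics/scene0.png

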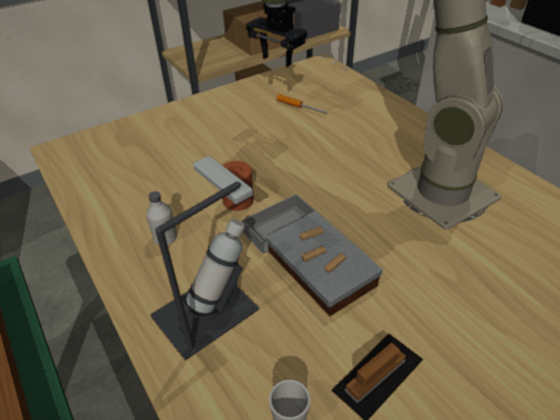

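```bash
cat > h.py <<'E'
import numpy as np, cv2
from bench import camera
def K(c): return np.array([[c["fx"],0,c["cx"]],[0,c["fy"],c["cy"]],[0,0,1.]])
def norm(c,px):
    u=cv2.undistortPoints(np.float64(px).reshape(-1,1,2),K(c),np.array([c["k1"],0,0,0.])).reshape(-1,2)
    return np.c_[u,np.ones(len(u))]
def plane(c,px,z):
    T=np.array(c["world_from_camera"]); d=norm(c,px)@T[:3,:3].T; o=T[:3,3]
    return o+d*((z-o[2])/d[:,2])[:,None]
def cloud(c):
    h,w=c["z_map"].shape; v,u=np.mgrid[:h,:w]; T=np.array(c["world_from_camera"])
    p=norm(c,np.c_[u.ravel(),v.ravel()])*c["z_map"].reshape(-1,1)
    return (p@T[:3,:3].T+T[:3,3]).reshape(h,w,3)
def rect(P):  # P Nx2 world -> centre, (long,short), angle of long axis
    (c,(a,b),_)=r=cv2.minAreaRect(np.float32(P*1000))
    q=cv2.boxPoints(r); e=[q[1]-q[0],q[2]-q[1]]; e=max(e,key=np.linalg.norm)
    return np.round(np.array(c)/1000,4),np.round(sorted([a,b])[::-1],1),round(float(np.arctan2(e[1],e[0])),3)
def blobs(m,minpx=20):
    n,l,s,ce=cv2.connectedComponentsWithStats(m.astype(np.uint8))
    return [l==i for i in range(1,n) if s[i,4]>=minpx]
def px(m): v,u=np.nonzero(m); return np.c_[u,v]
def load(n): return np.load(n,allow_pickle=True).item()
E
cat > m1.py <<'E'
from h import *
for n in("top","scene"):
    c=load(n+"0.npy"); W=cloud(c); im=c["image"]; hsv=cv2.cvtColor(im,cv2.COLOR_RGB2HSV); H,S,V=[hsv[...,i].astype(int) for i in range(3)]
    X,Y,Z=W[...,0],W[...,1],W[...,2]
    near=(X>.3)&(X<1)&(abs(Y)<.5)&(c["z_map"]>0)
    print("==",n)
    b=max(blobs(near&(Z>.045)&(Z<.08)&(Y<.2)&(Y>-.2)&(X<.62)),key=np.sum)
    print("boardtop",b.sum(),np.median(Z[b]),rect(plane(c,px(b&(Z>.054)),.06)[:,:2]))
    for m in blobs(b&(S>90)&(V>70)&(Z>.055),15): print("off",m.sum(),px(m).mean(0),round(float(Z[m].max()),3),rect(plane(c,px(m),.07)[:,:2]))
    for m in blobs(near&(V<60)&(Z<.02)&(Y>.2)|(near&(Y>.25)&(Y<.42)&(X<.6)&(V<60)),60): print("mat",m.sum(),rect(plane(c,px(m),.004)[:,:2]))
    m=near&(Y>.2)&(Y<.42)&(X<.58)&(Z>.05)&(Z<.08); m=max(blobs(m),key=np.sum); print("ridge",m.sum(),np.median(Z[m]),rect(plane(c,px(m),.066)[:,:2]))
    for m in blobs(near&(Z>.08),30): print("tall",m.sum(),px(m).mean(0).round(),W[m].min(0).round(3),W[m].max(0).round(3))
E
python3 m1.py
```

```text
== top
boardtop 4046 0.06103963264163914 (array([0.4699, 0.0315]), array([250.6, 160.5]), -1.54)
off 73 [272.1369863  239.47945205] 0.075 (array([0.4914, 0.0289]), array([53.1, 12.5]), -0.013)
off 78 [255.88461538 247.1025641 ] 0.075 (array([0.4686, 0.0796]), array([57.5, 12.9]), 0.236)
off 74 [290.77027027 250.56756757] 0.079 (array([ 0.4561, -0.0292]), array([54.7, 12.6]), -0.17)
mat 821 (array([0.5455, 0.3252]), array([183.4,  83.5]), 0.178)
ridge 182 0.0655673784630676 (array([0.5422, 0.3217]), array([77.1, 24.9]), 0.095)
tall 1653 [283. 154.] [ 0.645 -0.092  0.081] [0.845 0.064 0.372]
tall 122 [184. 158.] [0.712 0.268 0.08 ] [0.785 0.338 0.096]
tall 338 [372. 157.] [ 0.713 -0.319  0.08 ] [ 0.775 -0.258  0.155]
tall 717 [381. 231.] [ 0.467 -0.349  0.08 ] [ 0.557 -0.263  0.118]
== scene
boardtop 5637 0.06090597297448086 (array([0.4721, 0.0342]), array([254.7, 164.6]), -1.543)
off 148 [310.97297297 233.00675676] 0.075 (array([ 0.459 , -0.0252]), array([60.5, 20.9]), -0.166)
off 164 [313.31097561 253.03658537] 0.075 (array([0.4946, 0.032 ]), array([61.8, 21.1]), -0.05)
off 160 [334.3625  262.34375] 0.075 (array([0.471 , 0.0826]), array([63.7, 18.6]), 0.217)
mat 2135 (array([0.5475, 0.3268]), array([187.5,  88.2]), 0.177)
ridge 478 0.06609555238295373 (array([0.5456, 0.3281]), array([79.4, 28.2]), 0.096)
tall 3689 [197. 210.] [ 0.467 -0.357  0.08 ] [0.846 0.067 0.37 ]
tall 2543 [219. 263.] [ 0.645 -0.046  0.08 ] [0.794 0.023 0.226]
tall 437 [289. 398.] [0.714 0.267 0.08 ] [0.787 0.34  0.094]
```

```bash
cat > m2.py <<'E'
from h import *
for n in("top","scene"):
    c=load(n+"0.npy"); W=cloud(c); im=c["image"]; hsv=cv2.cvtColor(im,cv2.COLOR_RGB2HSV); H,S,V=[hsv[...,i].astype(int) for i in range(3)]
    X,Y,Z=W[...,0],W[...,1],W[...,2]; ok=c["z_map"]>0
    print("==",n)
    m=ok&(Y>.25)&(Y<.42)&(X>.42)&(X<.67)&(Z>.055)&(Z<.08)
    m=max(blobs(m),key=np.sum); print("ridge",m.sum(),np.median(Z[m]),rect(plane(c,px(m),.066)[:,:2]))
    m=ok&(Y>.25)&(Y<.42)&(X>.42)&(X<.67)&(Z<.03)&(Z>.015)
    if m.any(): print("base",m.sum(),rect(W[m][:,:2]))
    m=ok&(Y>.25)&(Y<.42)&(X>.42)&(X<.67)&(V<60)
    print("mat",rect(plane(c,px(m),.004)[:,:2]))
    L=ok&(abs(Y)<.2)&(X>.6)&(X<.9)&(Z>.34)&(Z<.375)
    for m in blobs(L,10): print("lamp",m.sum(),np.median(Z[m]),V[m].mean(),rect(plane(c,px(m&(V>100)) if (m&(V>100)).any() else px(m),.355)[:,:2]))
    m=ok&(abs(Y)<.15)&(X>.6)&(X<.75)&(Z>.16)&(Z<.24)&(S<40)&(V>150)
    print("cap",m.sum(),W[m].min(0).round(3),W[m].max(0).round(3),px(m).min(0),px(m).max(0))
    m=ok&(abs(Y)<.2)&(X>.6)&(X<.9)&(Z<.03)&(V<75)
    m=max(blobs(m),key=np.sum); print("plate",m.sum(),np.median(Z[m]),rect(plane(c,px(m),.01)[:,:2]))
    m=ok&(abs(Y)<.2)&(X>.7)&(X<.95)&(Z>.05)&(Z<.3)&(V<75)
    for b in blobs(m,20): print("post?",b.sum(),np.median(W[b],0).round(3),W[b].min(0).round(3),W[b].max(0).round(3))
c=load("scene0.npy"); cv2.imwrite("pics/cap.png",cv2.resize(c["image"][150:350,140:300,::-1],None,fx=3,fy=3,interpolation=cv2.INTER_CUBIC))
E
python3 m2.py
```

```text
== top
ridge 224 0.06592153429095182 (array([0.5541, 0.3235]), array([101.2,  23.5]), 0.095)
base 173 (array([0.5547, 0.3262]), array([139.4,  32.3]), 0.092)
mat (array([0.5455, 0.3252]), array([183.4,  83.5]), 0.178)
lamp 1238 0.3547709492210829 154.48788368336025 (array([ 0.7559, -0.0155]), array([196.4, 139.9]), 0.088)
cap 153 [ 0.645 -0.035  0.179] [0.69  0.007 0.228] [278 169] [293 183]
plate 152 0.009157264324994197 (array([ 0.7051, -0.0637]), array([53.6, 50.8]), 0.127)
post? 50 [0.804 0.007 0.058] [ 0.788 -0.04   0.052] [0.81  0.026 0.065]
== scene
ridge 642 0.06608134102171165 (array([0.5573, 0.3284]), array([102.8,  26.4]), 0.096)
base 487 (array([0.5549, 0.3265]), array([139.8,  33.3]), 0.087)
mat (array([0.5475, 0.3268]), array([187.5,  88.2]), 0.177)
lamp 1952 0.3549655535642329 101.78022540983606 (array([ 0.7592, -0.0041]), array([194.5, 150.6]), 0.118)
cap 205 [ 0.665 -0.022  0.17 ] [0.722 0.006 0.224] [216 223] [237 257]
plate 2943 0.009065054413086138 (array([ 0.7674, -0.0063]), array([205.9, 151. ]), 0.111)
post? 130 [0.724 0.005 0.164] [ 0.7   -0.035  0.143] [0.736 0.018 0.175]
post? 714 [0.838 0.063 0.156] [ 0.788 -0.045  0.05 ] [0.846 0.067 0.3  ]
post? 319 [0.726 0.01  0.075] [ 0.7   -0.029  0.05 ] [0.794 0.025 0.108]
```

View pics/cap.png

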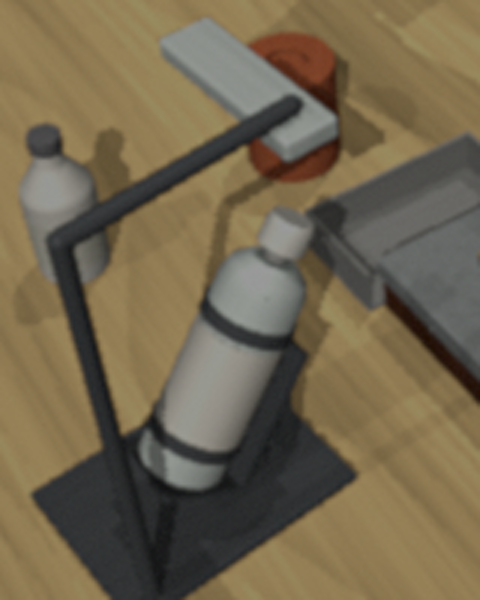

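```bash
cat > g.py <<'E'
import numpy as np
from scipy.spatial.transform import Rotation as R
from bench import status
def down(yaw): return R.from_euler("z",yaw)*R.from_euler("x",np.pi)
def show(*targets):  # (pos, Rotation)
    s=status.read_state(); R0=R.from_quat(s["eef_rot"]); p0=s["ee_pos"]
    for p,r in targets:
        print(np.round((R0.inv()*r).as_rotvec(),3).tolist(),np.round(R0.inv().apply(np.array(p)-p0)*1000,1).tolist())
def st():
    s=status.read_state(); print(s["time"].__round__(2),s["ee_pos"].round(4),R.from_quat(s["eef_rot"]).as_euler("ZYX").round(4),s["ft_force"].round(2),round(s["width"],4),s["grip_force"],s["joint_positions"].round(2))
E
cat > m3.py <<'E'
from h import *
a=np.deg2rad(35)
from scipy.spatial.transform import Rotation as R
for n in("top","scene"):
    c=load(n+"0.npy"); W=cloud(c); im=c["image"]; hsv=cv2.cvtColor(im,cv2.COLOR_RGB2HSV); S,V=[hsv[...,i].astype(int) for i in(1,2)]
    X,Y,Z=np.moveaxis(W,2,0)
    m=(abs(Y)<.12)&(X>.6)&(X<.75)&(Z>.345)&(Z<.36)&(V>105)&(S<40)
    m=max(blobs(m),key=np.sum);print(n,"lamp",m.sum(),rect(plane(c,px(m),.355)[:,:2]))
    m=(abs(Y)<.1)&(X>.6)&(X<.72)&(Z>.17)&(Z<.24)&(S<45)&(V>110)
    P=W[m]; q=R.from_euler("zy",[.105,-a] if 0 else [.105,0],).inv().apply(P-[.653,-.019,.215])
    ax=np.array([-np.sin(a),0,np.cos(a)]); ex=np.array([np.cos(a),0,np.sin(a)])
    h,u,v=q@ax*1000,q@ex*1000,q[:,1]*1000
    print("h pct",np.percentile(h,[50,75,90,98]).round(1)); t=(h>-4)&(h<6); print("top face n",t.sum(),"h",np.median(h[t]),"u",u[t].min(),u[t].max(),"v",v[t].min(),v[t].max())
E
python3 m3.py; python3 -c "
from g import *
show(([.45,-.1,.28],down(.2)),([.5556,.3262,.20],down(.092)),([.5556,.3262,.034],down(.092)))"
```

```text
top lamp 824 (array([ 0.6803, -0.0213]), array([138. ,  41.9]), -1.441)
h pct [-9.3 -1.5  0.1  2. ]
top face n 92 h -0.93786981984299 u -11.441215529744166 20.57311346711637 v -20.2065742595647 9.320417970226563
scene lamp 967 (array([ 0.685 , -0.0132]), array([147.1,  44.9]), -1.448)
h pct [-43.8 -21.3  -7.2  -1.5]
top face n 38 h -2.2689155451917165 u -6.512126220167896 21.928059774820984 v -11.139321068097424 11.937933561825126
[-0.001, 0.0, 0.094] [401.8, -398.7, -57.7]
[-0.001, 0.0, 0.202] [626.3, -775.9, 22.8]
[-0.001, 0.0, 0.202] [626.3, -775.7, 188.8]
```

Emit:
jog_arm:
  plan:
    - [0, 0, 0.03, 100, -100, -58, 1]
    - [0, 0, 0.06, 200, -200, -58, 1]
    - [0, 0, 0.09, 400, -400, -58, 1]
    - [0, 0, 0.09, 400, -400, -58, 1]
    - [0, 0, 0.09, 400, -400, -58, 1]
    - [0, 0, 0.09, 400, -400, -58, 1]
    - [0, 0, 0.09, 400, -400, -58, 1]
    - [0, 0, 0.09, 400, -400, -58, 1]
    - [0, 0, 0.2, 480, -530, -40, 1]
    - [0, 0, 0.2, 560, -650, -20, 1]
    - [0, 0, 0.2, 626, -776, 0, 1]
    - [0, 0, 0.2, 626, -776, 0, 1]

```text
time: 1.3
ee_pos: [0.4332, -0.0598, 0.2566]
eef_rot: [0.999, 0.047, 0.0, 0.0]
ft_force: [1.1, -0.3, 0.3]
width: 0.0871
grip_force: 0.0
```

```bash
python3 -c "
from g import *
st()
show(([.5556,.3262,.20],down(.092)),([.5556,.3262,.034],down(.092)))"
```

```text
1.3 [ 0.4332 -0.0598  0.2566] [ 9.3600e-02 -1.0000e-04  3.1411e+00] [ 1.09 -0.31  0.28] 0.0871 0.0 [ 0.71 -0.08 -0.63  1.84 -0.05  1.37 -1.39]
[0.001, -0.0, 0.002] [157.9, -372.9, 56.4]
[0.001, -0.0, 0.002] [157.9, -372.9, 222.4]
```

Emit:
jog_arm:
  plan:
    - [0, 0, 0, 158, -373, 0, 1]
    - [0, 0, 0, 158, -373, 0, 1]
    - [0, 0, 0, 158, -373, 0, 1]
    - [0, 0, 0, 158, -373, 0, 1]
    - [0, 0, 0, 158, -373, 20, 1]
    - [0, 0, 0, 158, -373, 40, 1]
    - [0, 0, 0, 158, -373, 56, 1]
    - [0, 0, 0, 158, -373, 56, 1]
    - [0, 0, 0, 158, -373, 90, 1]
    - [0, 0, 0, 158, -373, 90, 1]
    - [0, 0, 0, 158, -373, 90, 1]
    - [0, 0, 0, 158, -373, 90, 1]

```text
time: 2.5
ee_pos: [0.5564, 0.3237, 0.1685]
eef_rot: [0.999, 0.046, 0.001, -0.0]
ft_force: [0.5, -0.5, 0.7]
width: 0.0868
grip_force: 0.0
```

```bash
python3 -c "
from g import *
st()
show(([.5556,.3262,.20],down(.092)),([.5556,.3262,.034],down(.092)))"
```

```text
2.5 [0.5564 0.3237 0.1685] [ 9.2400e-02 -2.0000e-03 -3.1414e+00] [ 0.52 -0.46  0.65] 0.0868 0.0 [ 0.01  0.55 -0.86  1.45  0.42  1.34 -2.35]
[-0.0, -0.002, 0.0] [-0.5, -2.6, -31.5]
[-0.0, -0.002, 0.0] [-0.8, -2.6, 134.5]
```

Emit:
jog_arm:
  plan:
    - [0, 0, 0, -0.5, -2.6, 30, 1]
    - [0, 0, 0, -0.5, -2.6, 60, 1]
    - [0, 0, 0, -0.5, -2.6, 90, 1]
    - [0, 0, 0, -0.5, -2.6, 115, 1]
    - [0, 0, 0, -0.5, -2.6, 134, 1]
    - [0, 0, 0, -0.5, -2.6, 134, 1]
    - [0, 0, 0, -0.5, -2.6, 134, -1]
    - [0, 0, 0, -0.5, -2.6, 134, -1]
    - [0, 0, 0, -0.5, -2.6, 134, -1]
    - [0, 0, 0, -0.5, -2.6, 134, -1]
    - [0, 0, 0, -0.5, -2.6, 134, -1]
    - [0, 0, 0, -0.5, -2.6, 134, -1]
  squeeze: 35

```text
time: 3.7
ee_pos: [0.5549, 0.3269, 0.0329]
eef_rot: [0.999, 0.047, 0.0, 0.0]
ft_force: [-0.1, 0.1, -0.5]
width: 0.047
grip_force: 0.0
```

```bash
python3 -c "
from g import *
st()"
```

```text
3.7 [0.5549 0.3269 0.0329] [ 9.3800e-02 -2.0000e-04  3.1415e+00] [-0.07  0.09 -0.53] 0.047 0.0 [-0.03  0.68 -0.79  1.56  0.52  1.12 -2.42]
```

Emit:
jog_arm:
  plan:
    - [0, 0, 0, 0, 0, 0, -1]
    - [0, 0, 0, 0, 0, 0, -1]
    - [0, 0, 0, 0, 0, 0, -1]
    - [0, 0, 0, 0, 0, 0, -1]
    - [0, 0, 0, 0, 0, 0, -1]
    - [0, 0, 0, 0, 0, -15, -1]
    - [0, 0, 0, 0, 0, -40, -1]
    - [0, 0, 0, 0, 0, -70, -1]
    - [0, 0, 0, 0, 0, -100, -1]
    - [0, 0, 0, 0, 0, -120, -1]
    - [0, 0, 0, 0, 0, -120, -1]
    - [0, 0, 0, 0, 0, -120, -1]

```text
time: 4.9
ee_pos: [0.5547, 0.3268, 0.1526]
eef_rot: [0.999, 0.047, 0.0, 0.0]
ft_force: [0.4, -0.1, -3.9]
width: 0.0241
grip_force: 35.0
```

```bash
python3 -c "
from g import *
st()
show(([.467,.14,.15],down(.03)),([.467,.14,.0905],down(.03)))"
```

```text
4.9 [0.5547 0.3268 0.1526] [ 9.3900e-02 -1.0000e-04  3.1412e+00] [ 0.36 -0.1  -3.91] 0.0241 34.98149801278487 [ 0.01  0.56 -0.85  1.46  0.43  1.31 -2.36]
[0.0, -0.0, 0.064] [-104.8, 177.7, 2.6]
[0.0, -0.0, 0.064] [-104.8, 177.7, 62.1]
```

Emit:
jog_arm:
  plan:
    - [0, 0, 0.01, -15, 25, 0, -1]
    - [0, 0, 0.02, -30, 50, 0, -1]
    - [0, 0, 0.03, -45, 75, 0, -1]
    - [0, 0, 0.04, -60, 102, 0, -1]
    - [0, 0, 0.05, -75, 127, 0, -1]
    - [0, 0, 0.06, -90, 152, 0, -1]
    - [0, 0, 0.064, -105, 178, 3, -1]
    - [0, 0, 0.064, -105, 178, 3, -1]
    - [0, 0, 0.064, -105, 178, 25, -1]
    - [0, 0, 0.064, -105, 178, 45, -1]
    - [0, 0, 0.064, -105, 178, 52, -1]
    - [0, 0, 0.064, -105, 178, 52, -1]

```text
time: 6.1
ee_pos: [0.4659, 0.14, 0.0995]
eef_rot: [1.0, 0.015, -0.002, -0.0]
ft_force: [-1.2, 0.0, -2.7]
width: 0.024
grip_force: 35.0
```

```bash
python3 -c "
from g import *
from h import *
c=camera('scene'); cv2.imwrite('pics/a.png',cv2.resize(c['image'][150:400,180:460,::-1],None,fx=2,fy=2))
st()
show(([.467,.14,.0905],down(.03)),([.4736,-.088,.0905],down(.03)))"
```

```text
6.15 [0.4665 0.1403 0.1005] [ 3.0500e-02  1.4000e-03 -3.1412e+00] [ 0.73 -0.23 -3.58] 0.0238 34.981490161735564 [ 0.44  0.26 -0.91  1.92  0.23  1.07 -2.1 ]
[-0.0, 0.001, 0.0] [0.5, 0.3, 10.0]
[-0.0, 0.001, 0.0] [0.1, 228.4, 9.9]
```

View pics/a.png

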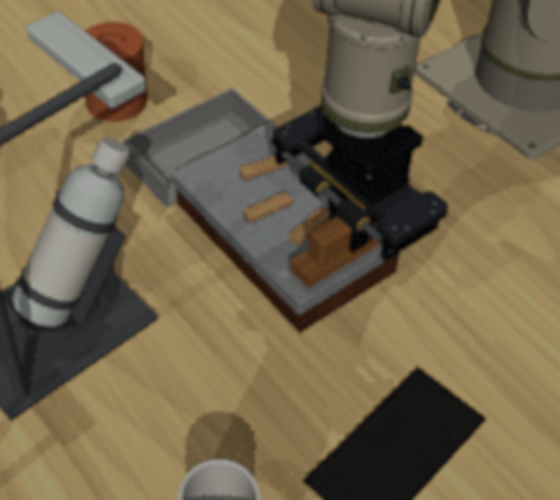

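Emit:
jog_arm:
  plan:
    - [0, 0, 0, 0, 0, 5, -1]
    - [0, 0, 0, 0, 0, 9.5, -1]
    - [0, 0, 0, 0, 0, 9.5, -1]
    - [0, 0, 0, 0, 5, 9.5, -1]
    - [0, 0, 0, 0, 15, 9.5, -1]
    - [0, 0, 0, 0, 27, 9.5, -1]
    - [0, 0, 0, 0, 39, 9.5, -1]
    - [0, 0, 0, 0, 51, 9.5, -1]
    - [0, 0, 0, 0, 63, 9.5, -1]
    - [0, 0, 0, 0, 75, 9.5, -1]
    - [0, 0, 0, 0, 87, 9.5, -1]
    - [0, 0, 0, 0, 100, 9.5, -1]

```text
time: 7.35
ee_pos: [0.4699, 0.039, 0.0913]
eef_rot: [1.0, 0.015, 0.0, 0.0]
ft_force: [-0.4, 0.3, -3.5]
width: 0.0239
grip_force: 35.0
```

```bash
python3 -c "
from g import *
st()
show(([.4736,-.088,.0905],down(.03)))"
```

```text
7.35 [0.4699 0.039  0.0913] [ 2.9900e-02 -1.0000e-04  3.1416e+00] [-0.38  0.28 -3.48] 0.0239 34.98161860741675 [ 0.62  0.21 -0.86  1.97  0.19  1.04 -1.87]
[0.0, -0.0, -0.0] [-0.1, 127.0, 0.8]
```

Emit:
jog_arm:
  plan:
    - [0, 0, 0, 0, 12, 0.5, -1]
    - [0, 0, 0, 0, 24, 0.5, -1]
    - [0, 0, 0, 0, 36, 0.5, -1]
    - [0, 0, 0, 0, 48, 0.5, -1]
    - [0, 0, 0, 0, 60, 0.5, -1]
    - [0, 0, 0, 0, 72, 0.5, -1]
    - [0, 0, 0, 0, 84, 0.5, -1]
    - [0, 0, 0, 0, 96, 0.5, -1]
    - [0, 0, 0, 0, 108, 0.5, -1]
    - [0, 0, 0, 0, 120, 0.5, -1]
    - [0, 0, 0, 0, 131, 0.5, -1]
    - [0, 0, 0, 0, 131, 0.5, -1]

```text
time: 8.55
ee_pos: [0.4738, -0.0929, 0.0907]
eef_rot: [1.0, 0.014, -0.0, 0.0]
ft_force: [0.5, -0.7, -3.6]
width: 0.0239
grip_force: 35.0
```

```bash
python3 -c "
from g import *
from h import *
c=camera('scene'); cv2.imwrite('pics/b.png',cv2.resize(c['image'][150:350,200:440,::-1],None,fx=2,fy=2))
st()
show(([.4736,-.05,.16],down(.03)))"
```

```text
8.6 [ 0.4738 -0.0917  0.0907] [ 0.0284  0.     -3.1415] [ 0.34  0.31 -4.  ] 0.0241 34.98144751880318 [ 0.8   0.22 -0.77  1.95  0.18  1.04 -1.59]
[-0.0, 0.0, -0.002] [1.0, -41.7, -69.3]
```

View pics/b.png

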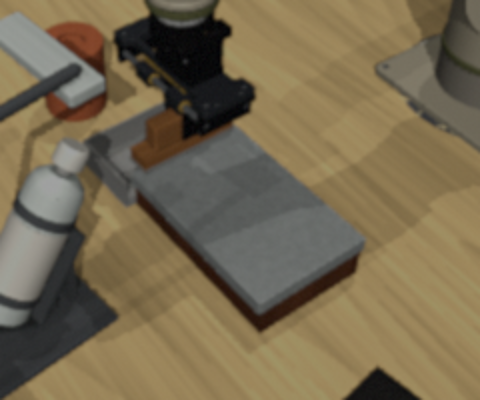

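The board is clear and the scraper sits at its end (crop 170,135). I'll lift and carry it back, then check the tray.

Emit:
jog_arm:
  plan:
    - [0, 0, 0, 0, 0, -10, -1]
    - [0, 0, 0, 0, 0, -30, -1]
    - [0, 0, 0, 0, -15, -55, -1]
    - [0, 0, -0.01, 0, -45, -69, -1]
    - [0, 0, -0.02, 5, -80, -69, -1]
    - [0, 0, -0.03, 10, -115, -69, -1]
    - [0, 0, -0.05, 20, -150, -69, -1]
    - [0, 0, -0.07, 30, -185, -69, -1]
    - [0, 0, -0.09, 40, -220, -69, -1]
    - [0, 0, -0.11, 50, -255, -69, -1]
    - [0, 0, -0.12, 60, -290, -69, -1]
    - [0, 0, -0.13, 65, -310, -69, -1]

```text
time: 9.8
ee_pos: [0.5291, 0.2249, 0.1607]
eef_rot: [0.997, 0.082, 0.0, -0.001]
ft_force: [0.1, 0.2, -2.9]
width: 0.0238
grip_force: 35.0
```

```bash
python3 -c "
from g import *
from h import *
for n in ('top','scene'):
    c=camera(n); W=cloud(c); hsv=cv2.cvtColor(c['image'],cv2.COLOR_RGB2HSV); S=hsv[...,1]; V=hsv[...,2]
    X,Y,Z=np.moveaxis(W,2,0); m=(X>.385)&(X<.565)&(Y<-.09)&(Y>-.2)&(S>90)&(Z<.07)
    for b in blobs(m,8): print(n,b.sum(),px(b).mean(0),W[b].mean(0).round(3),W[b].max(0).round(3))
    if n=='top': cv2.imwrite('pics/c.png',cv2.resize(c['image'][190:300,140:400,::-1],None,fx=3,fy=3))
st()
show(([.5465,.326,.15],down(.172)),([.5465,.326,.035],down(.172)))"
```

```text
top 100 [316.14 250.54] [ 0.455 -0.112  0.027] [ 0.525 -0.104  0.041]
9.9 [0.5286 0.2255 0.1606] [ 1.6590e-01 -4.0000e-04 -3.1388e+00] [-0.63 -0.1  -2.28] 0.0236 34.981756461784244 [ 0.27  0.41 -0.93  1.64  0.34  1.26 -2.13]
[-0.003, -0.0, -0.006] [34.3, -96.2, 10.9]
[-0.003, -0.0, -0.006] [34.2, -95.8, 125.9]
```

View pics/c.png

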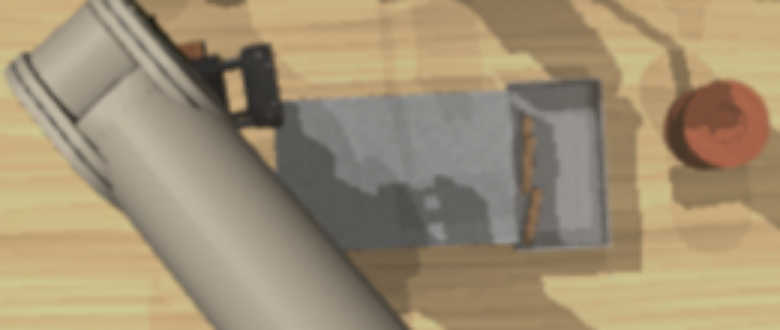

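Emit:
jog_arm:
  plan:
    - [0, 0, -0.006, 10, -30, 0, -1]
    - [0, 0, -0.006, 22, -62, 5, -1]
    - [0, 0, -0.006, 34, -96, 11, -1]
    - [0, 0, -0.006, 34, -96, 11, -1]
    - [0, 0, -0.006, 34, -96, 40, -1]
    - [0, 0, -0.006, 34, -96, 70, -1]
    - [0, 0, -0.006, 34, -96, 95, -1]
    - [0, 0, -0.006, 34, -96, 110, -1]
    - [0, 0, -0.006, 34, -96, 118, -1]
    - [0, 0, -0.006, 34, -96, 118, -1]

```text
time: 10.9
ee_pos: [0.5478, 0.3205, 0.0416]
eef_rot: [0.997, 0.083, -0.0, 0.0]
ft_force: [0.4, -0.9, -2.5]
width: 0.0237
grip_force: 35.0
```

```bash
python3 -c "
from g import *
from h import *
c=camera('top'); cv2.imwrite('pics/d.png',cv2.resize(c['image'][200:290,290:360,::-1],None,fx=6,fy=6,interpolation=cv2.INTER_CUBIC))
st()
show(([.5465,.326,.033],down(.172)))"
```

```text
10.95 [0.5482 0.321  0.0425] [ 1.6550e-01 -6.0000e-04 -3.1414e+00] [-0.15 -0.04 -2.57] 0.0236 34.98149526072666 [ 0.01  0.66 -0.84  1.58  0.53  1.13 -2.35]
[-0.0, -0.001, -0.006] [-0.9, -5.2, 9.5]
```

View pics/d.png

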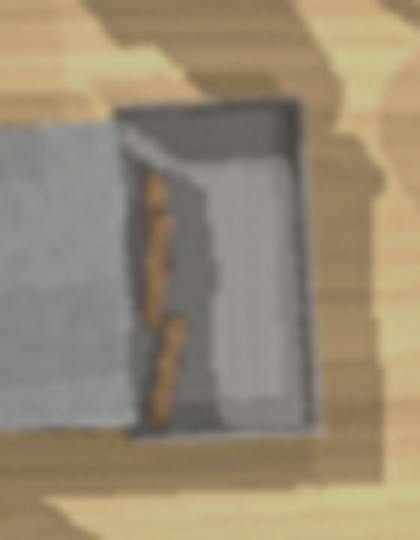

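Emit:
jog_arm:
  plan:
    - [0, 0, -0.004, -1, -5, 5, -1]
    - [0, 0, -0.004, -1, -5, 8, -1]
    - [0, 0, -0.004, -1, -5, 9, -1]
    - [0, 0, -0.004, -1, -5, 9, -1]

```text
time: 11.35
ee_pos: [0.5461, 0.3258, 0.0328]
eef_rot: [0.996, 0.085, 0.0, 0.0]
ft_force: [-0.2, -0.3, -2.4]
width: 0.0236
grip_force: 35.0
```

Emit:
jog_arm:
  plan:
    - [0, 0, 0, 0, 0, 0, 0.2]
    - [0, 0, 0, 0, 0, 0, 0.6]
    - [0, 0, 0, 0, 0, 0, 1]
    - [0, 0, 0, 0, 0, 0, 1]
    - [0, 0, 0, 0, 0, 0, 1]
    - [0, 0, 0, 0, 0, 0, 1]
    - [0, 0, 0, 0, 0, -15, 1]
    - [0, 0, 0, 0, 0, -45, 1]
    - [0, 0, 0, 0, 0, -90, 1]
    - [0, 0, 0, 0, 0, -135, 1]
    - [0, 0, 0, 0, 0, -180, 1]
    - [0, 0, 0, 0, 0, -180, 1]

```text
time: 12.55
ee_pos: [0.5476, 0.3282, 0.2209]
eef_rot: [0.996, 0.085, 0.005, -0.002]
ft_force: [0.2, 0.3, -0.2]
width: 0.0867
grip_force: 0.0
```

```bash
cat > p.py <<'E'
from g import *
y=.12; C=np.array([.655,-.020,.215]); a=np.deg2rad(35)
ax=np.array([-np.sin(a)*np.cos(y),-np.sin(a)*np.sin(y),np.cos(a)])
# tool z=-ax, tool y horizontal, tool x = forward
Rt=R.from_euler("z",y)*R.from_euler("x",np.pi)*R.from_euler("y",a)
if Rt.apply([0,0,1])@ax>-.99: Rt=R.from_euler("z",y)*R.from_euler("x",np.pi)*R.from_euler("y",-a)
print("check",Rt.apply([0,0,1])@ax, Rt.apply([1,0,0]).round(2))
E
python3 -c "
from p import *
st()
show(([.45,.10,.30],down(.15)),(C+ax*.1,Rt),(C+ax*.03,Rt))"
```

```text
check -1.0 [0.81 0.1  0.57]
12.55 [0.5476 0.3282 0.2209] [ 0.1702 -0.0095 -3.1376] [ 0.24  0.31 -0.23] 0.0867 0.0 [ 0.04  0.51 -0.92  1.4   0.4   1.42 -2.27]
[-0.004, -0.009, 0.02] [-134.1, 208.0, -81.3]
[-0.019, 0.601, 0.047] [-9.7, 358.1, -77.6]
[-0.019, 0.601, 0.047] [29.9, 360.4, -19.9]
```

Emit:
jog_arm:
  plan:
    - [0, 0, 0, -40, 40, -30, -1]
    - [0, 0, 0.01, -70, 80, -60, -1]
    - [0, 0, 0.02, -100, 120, -80, -1]
    - [0, 0.1, 0.02, -134, 165, -81, -1]
    - [0, 0.2, 0.02, -134, 208, -81, -1]
    - [0, 0.3, 0.03, -134, 250, -81, -1]
    - [0, 0.4, 0.03, -120, 290, -81, -1]
    - [0, 0.5, 0.04, -100, 330, -81, -1]
    - [-0.02, 0.6, 0.047, -80, 358, -81, -1]
    - [-0.02, 0.6, 0.047, -80, 358, -81, -1]
    - [-0.02, 0.6, 0.047, -80, 358, -81, -1]
    - [-0.02, 0.6, 0.047, -80, 358, -81, -1]

```text
time: 13.75
ee_pos: [0.5276, -0.04, 0.294]
eef_rot: [0.954, 0.058, 0.295, -0.015]
ft_force: [-0.1, 1.3, 0.2]
width: 0.0027
grip_force: 0.0
```

```bash
cat > q.py <<'E'
from h import *
from p import *
for n in ('scene','top'):
    c=camera(n); W=cloud(c); X,Y,Z=np.moveaxis(W,2,0); hsv=cv2.cvtColor(c['image'],cv2.COLOR_RGB2HSV)
    b=(X>.42)&(X<.67)&(Y>.25)&(Y<.42)
    m=b&(Z>.055)&(Z<.08); 
    if m.sum()>30: print(n,'ridge',m.sum(),np.median(Z[m]),rect(plane(c,px(m),.066)[:,:2]))
    m=b&(Z>.015)&(Z<.03)
    if m.sum()>30: print(n,'base',rect(W[m][:,:2]))
    m=b&(Z<.02)&(hsv[...,2]<60); print(n,'mat',m.sum(),rect(plane(c,px(m),.004)[:,:2]))
    if n=='scene': cv2.imwrite('pics/e.png',cv2.resize(c['image'][120:420,120:440,::-1],None,fx=2,fy=2))
st()
show((C+ax*.1,Rt),(C+ax*.03,Rt),(C+ax*.01,Rt))
E
python3 q.py
```

```text
check -1.0 [0.81 0.1  0.57]
scene ridge 624 0.0661962983407221 (array([0.549 , 0.3284]), array([103.8,  25.7]), 0.175)
scene base (array([0.5461, 0.3255]), array([140.1,  33. ]), 0.17)
scene mat 2162 (array([0.5475, 0.327 ]), array([187.7,  87.9]), 0.18)
top ridge 229 0.06585502614325445 (array([0.5458, 0.3232]), array([100.3,  24.1]), 0.155)
top base (array([0.5461, 0.3242]), array([139.8,  33.6]), 0.145)
top mat 810 (array([0.5456, 0.3252]), array([183.2,  83.5]), 0.178)
13.85 [ 0.5276 -0.0393  0.2941] [ 0.1255 -0.6003  3.1347] [0.53 0.38 0.28] 0.0011 0.0 [ 0.62 -0.34 -0.45  2.08 -0.41  0.81 -1.1 ]
[0.004, 0.011, 0.005] [60.5, -3.7, 38.0]
[0.004, 0.011, 0.005] [61.3, -4.0, 108.0]
[0.004, 0.011, 0.005] [61.5, -4.1, 128.0]
```

View pics/e.png

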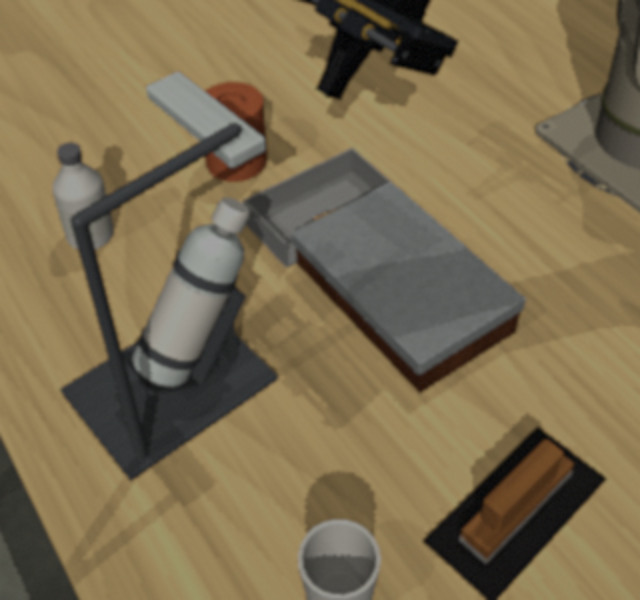

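Emit:
jog_arm:
  plan:
    - [0, 0.01, 0, 20, -1, 10, -1]
    - [0, 0.01, 0, 40, -3, 25, -1]
    - [0, 0.01, 0, 61, -4, 38, -1]
    - [0, 0.01, 0, 61, -4, 60, -1]
    - [0, 0.01, 0, 61, -4, 85, -1]
    - [0, 0.01, 0, 61, -4, 105, -1]
    - [0, 0.01, 0, 61, -4, 118, -1]
    - [0, 0.01, 0, 61, -4, 118, -1]
    - [0, 0.01, 0, 61, -4, 118, -1]
    - [0, 0.01, 0, 61, -4, 118, -1]

```text
time: 14.85
ee_pos: [0.6435, -0.0227, 0.2321]
eef_rot: [0.952, 0.058, 0.301, -0.015]
ft_force: [0.4, -0.2, -0.1]
width: 0.0007
grip_force: 0.0
```

```bash
python3 -c "
from p import *
st(); show((C,Rt))"
```

```text
check -1.0 [0.81 0.1  0.57]
14.85 [ 0.6435 -0.0227  0.2321] [ 0.1243 -0.6115  3.1343] [ 0.43 -0.24 -0.1 ] 0.0007 0.0 [ 0.63  0.01 -0.63  1.96 -0.12  0.58 -1.36]
[0.005, -0.001, 0.004] [-0.2, -1.4, 20.7]
```

Emit:
jog_arm:
  plan:
    - [0, 0, 0, 0, -1, 8, -1]
    - [0, 0, 0, 0, -1, 14, -1]
    - [0, 0, 0, 0, -1, 18, -1]
    - [0, 0, 0, 0, -1, 21, -1]
    - [0, 0, 0, 0, -1, 23, -1]
    - [0, 0, 0, 0, -1, 24, -1]
    - [0, 0, 0, 0, -1, 24, -1]
    - [0, 0, 0, 0, -1, 24, -1]
    - [0, 0, 0, 0, -1, 24, -1]

```text
time: 15.75
ee_pos: [0.6568, -0.0204, 0.2112]
eef_rot: [0.952, 0.058, 0.3, -0.015]
ft_force: [-2.5, 1.3, 2.1]
width: 0.0005
grip_force: 1.6
```

```bash
python3 -c "
from p import *
st(); show((C,Rt))"
```

```text
check -1.0 [0.81 0.1  0.57]
15.75 [ 0.6568 -0.0204  0.2112] [ 0.1235 -0.6101  3.1351] [-2.53  1.3   2.13] 0.0005 1.5911467460682616 [ 0.61  0.07 -0.63  1.95 -0.05  0.53 -1.42]
[0.004, 0.001, 0.003] [0.8, -0.6, -4.1]
```

Emit:
jog_arm:
  plan:
    - [0, 0, 0, 0, 0, 1, -1]
    - [0, 0, 0, 0, 0, 2, -1]
    - [0, 0, 0, 0, 0, 3, -1]
    - [0, 0, 0, 0, 0, 4, -1]
    - [0, 0, 0, 0, 0, 4, -1]
    - [0, 0, 0, 0, 0, 4, -1]

```text
time: 16.35
ee_pos: [0.659, -0.0202, 0.2083]
eef_rot: [0.952, 0.058, 0.3, -0.015]
ft_force: [-14.7, 1.1, 10.7]
width: 0.0005
grip_force: 8.4
```

```bash
python3 -c "
from p import *
st(); show((C,Rt)); print(status.read_state()['ft_force']@ax)"
```

```text
check -1.0 [0.81 0.1  0.57]
16.35 [ 0.659  -0.0202  0.2083] [ 0.1238 -0.61    3.1346] [-14.67   1.09  10.67] 0.0005 8.38006555155971 [ 0.61  0.07 -0.63  1.95 -0.03  0.53 -1.43]
[0.005, 0.001, 0.003] [0.5, -0.7, -7.8]
17.020560846469202
```

Emit:
jog_arm:
  plan:
    - [0, 0, 0, 0, 0, -2, -1]
    - [0, 0, 0, 0, 0, -6, -1]
    - [0, 0, 0, 0, 0, -12, -1]
    - [0, 0, 0, 0, 0, -30, -1]
    - [0, 0, 0, 0, 0, -60, -1]
    - [0, 0, 0, 0, 0, -90, -1]
    - [0, 0, 0, 0, 0, -100, -1]
    - [0, 0, 0, 0, 0, -100, -1]
    - [0, 0, 0, 0, 0, -100, -1]
    - [0, 0, 0, 0, 0, -100, -1]

```text
time: 17.35
ee_pos: [0.6022, -0.0265, 0.2884]
eef_rot: [0.952, 0.058, 0.299, -0.016]
ft_force: [0.4, 0.1, -0.6]
width: 0.0006
grip_force: 0.0
```

```bash
sed -i "s#'pics/e.png'#'pics/f.png'#" q.py; python3 q.py
```

```text
check -1.0 [0.81 0.1  0.57]
scene ridge 625 0.0659521639063616 (array([0.5491, 0.3286]), array([104.,  26.]), 0.175)
scene base (array([0.5461, 0.3255]), array([139.7,  33.4]), 0.172)
scene mat 2166 (array([0.5478, 0.3272]), array([187.3,  87.9]), 0.182)
top ridge 227 0.06555130077080196 (array([0.5457, 0.3233]), array([100.3,  24.2]), 0.174)
top base (array([0.546 , 0.3248]), array([141. ,  32.8]), 0.152)
top mat 810 (array([0.5456, 0.3252]), array([183.2,  83.5]), 0.178)
17.45 [ 0.6022 -0.0264  0.2886] [ 0.123  -0.6087  3.1366] [-0.04 -0.14  0.45] 0.0004 0.0 [ 0.67 -0.15 -0.59  1.96 -0.28  0.72 -1.24]
[0.003, 0.002, 0.002] [1.3, -0.1, -9.3]
[0.003, 0.002, 0.002] [1.5, -0.3, 60.7]
[0.003, 0.002, 0.002] [1.5, -0.4, 80.7]
```

View pics/f.png

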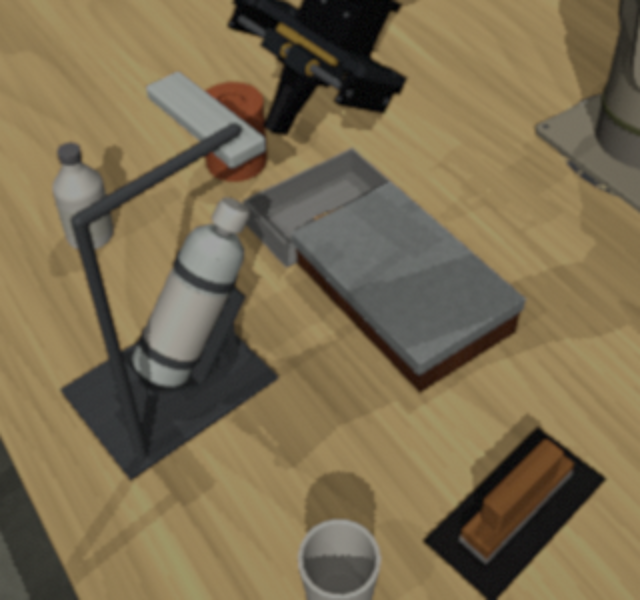

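The cap is back up at (232,215), the scraper stands on its mat at (517,500), the board is clear and the gripper touches nothing.

```bash
python3 -c "
from bench import order
print(order.close_job())"
```

```text
the job is handed in; nothing more can be done
None
```

I handed the job in at about 17.5 s of the 67 s: the offcuts were swept into the tray, the scraper is back on its mat, and the cap was pressed to its stop and sprang back; no verdict came back, and I identified the third offcut only as part of a stack in the tray picture.

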